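# Load the stack magazine from the drop cup

### The arm

A 6-joint arm with a two-finger parallel gripper is mounted at the origin on a cart in front of the work surface, level with it; the furniture and walls round the work are solid. World frame = base frame: x ahead of the robot, y to its left, z up, the work surface at z = 0. Lengths are in mm, angles in rad, forces in N, time in s.
With the tool pointing down it reaches from about 400 to 925 mm from the base axis. Payload 12.5 kg.
Tool frame: the origin (TCP) lies where the fingers leave the gripper's body, on its centre line; the fingertips stand 78 mm ahead of it and the grasp point (between the pads) lies 59 mm ahead of it (env.tip_extent is the distance from the TCP to the fingertips, in mm); z points along the fingers, y is the direction in which the jaws open and shut (so a half turn about z gives the same grasp; the last joint's range is limited). The gripper opens to 95 mm and grips with 3 to 60 N. Pads are 20 mm wide; open, the fingers measure 119 mm over their backs; the gripper's body (75 mm by 180 mm) begins 59 mm behind the grasp point.
Start: joints at [-1.371, 0.491, 1.559, -0, 1.092, -0.106], TCP at [188.182, -596.008, 292.261] pointing down, gripper open.
Joint ranges: [-3.1, 3.1], [-0.84, 2.19], [0.05, 2.79], [-1.13, 4.28], [0.06, 2.93], [-2.69, 2.69]. Speed limits (rad/s): [2.22, 2.22, 2.79, 3.14, 3.14, 3.14].

### API

Orientations are given as [roll, pitch, yaw] about the fixed x, y, z axes, in that order (R = Rz(yaw) Ry(pitch) Rx(roll)).
In Python, from cell import env gives the robot as it stands. The module is installed in compiled form; this text tells all that it offers.
- The arm moves only by the tool play_rows, never from a script. Its argument "targets" is a list of rows, each an object with "linear": the shift along the tool's x, y, z in mm, a list of three; "turn": the turn about the tool's z in rad. A call has 1 to 20 rows; each row is the pose to reach, as a shift and turn from the pose commanded when the call began, along the tool's axes at that moment; what a row does not reach only later rows make up. A row lasts 1/8 s, in which the tool goes at most 62.5 mm and 10.7 degrees, less where a joint would pass 70% of its speed; a pose out of reach is approached as far as the arm can. A call with a gripper value outside its range is refused whole. "hand" is the finger opening in mm, from 0 to 95.1, set as the call begins (left out, the last holds). The fingers move at their own pace and stop on an object; the grip force is fixed at half the most. Time passes only in rows, so rows that repeat a pose let the fingers close. It gives the time, the measured TCP pose, the force and the opening at its end, in the units of the state.
- env.state(): the state, without advancing time (a new reading comes with each control period).
- env.read_camera(name): name is "scene" or "side" or "wrist"; returns (picture, depth): 400x640x3 uint8, red, green, blue; 400x640 float32, mm along the optical axis (not along the pixel's ray), 0 where there is no reading.
- env.camera_params(name): a dict with "fx", "fy", "cx", "cy" (pixels), "R" (3x3) and "t" (3): a world point X has camera coordinates R X + t. Camera axes: x right, y down, z forward; pixel columns grow to the right and rows downward; lengths in mm; the calibration is good to about 2 mm. A picture is of the moment at which its call begins: read the wrist's pose just before it. camera_params takes no time and is no camera call; for the wrist camera it gives the pose at the moment of the call.
- env.job_done(): hands the job in, once; it reports no verdict.
The state is a dict: "t": time; "joints": joint angles; "qvel": joint speeds; "tau": joint torques, N m; "eef_pos": TCP position; "tcp_rot": TCP orientation; "ft_force": force on the tool from outside, world axes, zero at the start; "moment": the same for the moment, N m; "opening": opening from 0.0 (shut) to 1.0 (fully open).
Only numpy, scipy, OpenCV 4.12 (cv2) and the standard library are available. Lean on these libraries where they do the work, as an engineer would, in place of code of your own. Each camera call takes 0.05 s, during which the arm holds its last target.

### The job

Load the two round blanks into the stack magazine. Lift the drop cup off its stand by its grip bar, bring it with the blanks inside over the magazine's four rods, and lower it so that the striker post pushes its release tab up and the bottom opens, letting both blanks fall between the rods. Then set the empty cup back upright on its stand and let go, and push the blanks down against the spring follower until both are held under the two spring catches. Leave the scissors, the screwdriver and the marker where they lie.

Things in the scene. Friction and masses are not known exactly. Their poses are not given: they have to be found in the camera images.
- drop_cup: Drop cup: loose grey square chute, open on top, 104 x 87 mm foot, 98 mm tall, 0.3 kg. Origin: centre of its underside; z up, x along the grip bar, +y to the release tab's side. Inside 76 x 77 mm, walls 47 mm high. Bottom: two spring-shut metal flaps, 20 mm long, hinged at x = +-46 mm, 4 to 7 mm above the underside; they carry the blanks by two edges, and pushing the tab up swings both down. Both blanks lie in it at the start.
- cup_grip (a point): Centre of the cup's black grip bar, 86 mm above the cup's underside, over the cup's middle. The bar runs along the cup's x: 96 mm long (80 mm free for fingers), 14 mm thick in y, 24 mm high, with 27 mm of free height between it and the wall tops. Turns with the cup.
- tab_foot (a point): Centre of the lower face of the release tab's steel foot (26 x 16 mm), beside the cup: 60 mm from the cup's middle along the cup's +y and, unpressed, 36 mm below the cup's underside.
- release_tab (a joint): How far the tab is pushed up relative to the cup, m: 0 at rest, 0.022 at its stop; it springs back. About 4 N to start, 6 N at 0.020. The flaps swing 77 rad per metre of it: the blanks slip through at about 0.014; at 0.020 the flaps hang straight down, 14 mm below the cup's underside.
- magazine: Stack magazine, fixed to the bench: aluminium base 150 x 110 x 8 mm, four steel rods (45 degrees off x and y, flared tops 96 mm high, a 77 mm circle between them), spring follower in the middle, spring catches on blocks at x = +-60 mm (60 mm high), striker post. Origin: underside of the base, on the rods' axis; z up, +y to the striker post.
- catch_line (a point): Point on the rods' axis level with the flat undersides of the two dark catches, 46 mm above the bench. The catches reach to 30 mm from the axis at +-x; their tops slope and yield outward (a few N each) as a blank is pushed down past them, then spring back over it.
- magazine_mouth (a point): Point on the rods' axis level with their tops, 96 mm above the bench; turns with the magazine. The two dropped blanks first rest on the follower, the upper one's top 86 mm above the bench; they are held once that top is below 46 mm, and the follower's stop lets it go down to 40 mm; let go, they rise against the catches.
- striker_top (a point): Centre of the striker post's flat top (24 mm diameter), 60 mm from the rods' axis along the magazine's +y, 100 mm above the bench. With the cup centred over the rods, its x along the magazine's x, the tab foot meets it when the cup's underside is 136 mm above the bench; at 116 mm the tab is pushed 20 mm.
- follower (a joint): How far the follower is pressed down, m: 0 at rest (its top 62 mm above the bench), 0.046 at its stop; both blanks are caught from about 0.040 on. Spring 3 N at 0, about 7.5 N at the bottom.
- disc_a: The lower of the two round white plastic blanks, 72 mm diameter, 12 mm thick, 45 g; origin: centre of its underside, z along its axis.
- disc_b: The upper of the two blanks, alike; origin: centre of its underside, z along its axis.
- stand: The cup's stand, fixed to the bench: plywood deck 150 x 86 mm, its upper face 60 mm above the bench, with a dark 7 mm high stop strip along each x end (138 mm between them). Origin: under its middle, at bench height; z up. The cup stands centred on it, bar along the stand's x, the tab hanging down 9 mm outside the deck's +y edge.
- scissors: A bystander: black-handled scissors, lying on the bench; origin under its middle, on the bench.
- screwdriver: A bystander: red-handled screwdriver, lying on the bench; origin under its middle, on the bench.
- marker: A bystander: white felt marker, lying on the bench; origin under its middle, on the bench.
There are look-alikes about, which are no part of the job. What is shaped like the disc_b but brown or purple is not meant.

How it is judged:
By the outcome, as a careful person would: the job done as asked, in the order asked, and still so for the second after the job is handed in, with the robot touching nothing.
It also fails if it takes over 67 s, if anything falls off the work surface, if the arm or the gripper's body presses on something with over 40 N, if the wrist force passes 120 N, or if a joint passes its speed limit or range.

## Working session

There is one attempt and no reset: what is moved stays moved. The work goes in short steps, Python scripts to look and compute and a tool call to move; the robot and the scene stay as the last step left them, time stands still between calls to the robot, and variables do not carry over. Pictures are saved under pics/ and viewed, and the job is handed in when it is done.

Besides the shell and the picture viewer there is one more tool, called after ">>>" as name(argument=value, ...), one argument or row to a line, values as JSON. play_rows: Moves the arm, as the interface text tells. Its arguments: {"type":"object","properties":{"targets":{"type":"array","items":{"type":"object","properties":{"linear":{"type":"array","items":{"type":"number"}},"turn":{"type":"number"}}}},"hand":{"type":"number"}},"required":["targets"]}

```bash
mkdir -p pics; cat > h.py <<'E'
import numpy as np, cv2
from cell import env
def grab(n,tag):
    cp=env.camera_params(n); p,d=env.read_camera(n)
    cv2.imwrite(f'pics/{tag}.png',p[:,:,::-1]); np.savez(f'pics/{tag}.npz',p=p,d=d,**{k:np.array(v) for k,v in cp.items()})
    return p,d,cp
def load(tag):
    z=np.load(f'pics/{tag}.npz'); return z['p'],z['d'],z
def world(d,cp):
    v,u=np.mgrid[:d.shape[0],:d.shape[1]]
    c=np.stack([(u-cp['cx'])/cp['fx']*d,(v-cp['cy'])/cp['fy']*d,d],-1)
    W=(c-np.array(cp['t']))@np.array(cp['R']); W[d<=0]=np.nan
    return W
E
python3 - <<'E'
from h import *
s=env.state();print({k:np.round(v,3) for k,v in s.items()})
for n in ['scene','side','wrist']:
    p,d,cp=grab(n,n+'0'); R=np.array(cp['R']);print(n,'pos',np.round(-R.T@np.array(cp['t'])),'fwd',np.round(R[2],2))
E
```

```text
{'t': np.float64(0.0), 'joints': array([-1.371,  0.492,  1.559, -0.   ,  1.092, -0.106]), 'qvel': array([ 0.001, -0.   ,  0.001, -0.001, -0.   ,  0.   ]), 'tau': array([ 3.0000e-03, -6.1264e+01, -2.5818e+01,  6.9000e-02,  4.8000e-02,
       -0.0000e+00]), 'eef_pos': array([ 188.143, -595.839,  291.664]), 'tcp_rot': array([-3.14 , -0.   ,  0.306]), 'ft_force': array([1.295, 0.106, 0.918]), 'moment': array([-0.015, -0.043, -0.01 ]), 'opening': np.float64(1.001)}
scene pos [ -38.  948. 1134.] fwd [ 0.43 -0.61 -0.66]
side pos [579. 966. 735.] fwd [ 0.01 -0.84 -0.55]
wrist pos [ 269. -571.  385.] fwd [-0.28 -0.09 -0.96]
```

View pics/scene0.png

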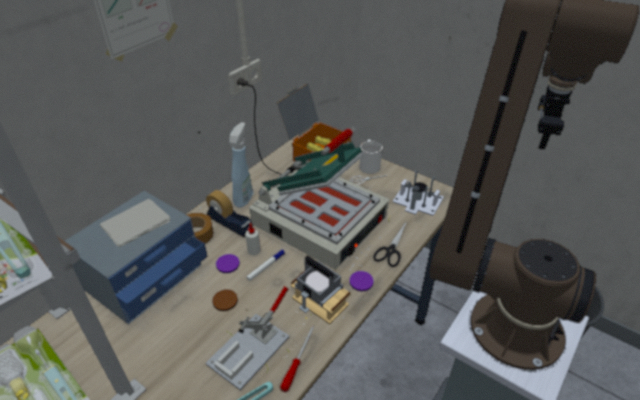

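View pics/side0.png

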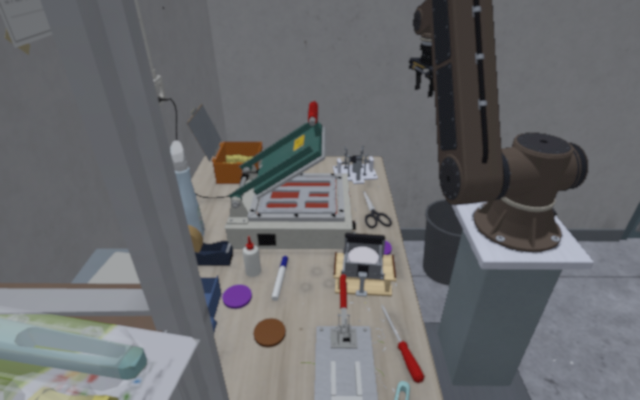

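View pics/wrist0.png

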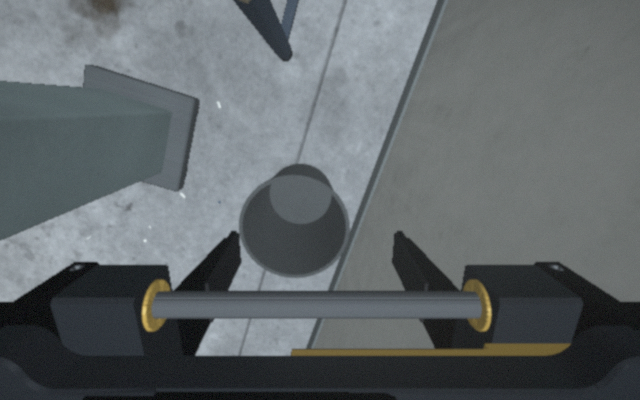

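The scene picture shows the cup on its stand at about (320,290), with the white blanks at (318,281). The magazine with its four rods is at (418,193). The purple (361,281), (228,263) and brown (225,299) discs are look-alikes. Next I'll enlarge both areas and measure them.

```bash
python3 - <<'E'
from h import *
def crop(tag,x0,y0,x1,y1,k):
    p,d,c=load(tag); return cv2.resize(p[y0:y1,x0:x1,::-1],None,fx=k,fy=k,interpolation=cv2.INTER_CUBIC)
a=crop('scene0',280,250,360,330,5);b=crop('scene0',380,160,460,220,5)
a2=crop('side0',325,225,405,305,5);b2=crop('side0',325,140,405,200,5)
b=cv2.copyMakeBorder(b,0,100,0,0,0);b2=cv2.copyMakeBorder(b2,0,100,0,0,0)
cv2.imwrite('pics/crops.png',np.hstack([a,a2]));cv2.imwrite('pics/crops2.png',np.hstack([b,b2]))
for t in ['scene0','side0']:
    p,d,c=load(t);W=world(d,c)
    pts={'scene0':[(318,281),(311,268),(326,310),(418,193),(408,185),(437,200),(405,205),(361,281),(392,250)],'side0':[(362,257),(364,238),(355,172),(345,160),(362,285),(376,216)]}[t]
    for u,v in pts: print(t,u,v,np.round(W[v,u],0))
E
```

```text
scene0 318 281 [487. 246.  92.]
scene0 311 268 [524. 229. 104.]
scene0 326 310 [428. 291.  58.]
scene0 418 193 [ 469. -309.   41.]
scene0 408 185 [ 499. -283.   78.]
scene0 437 200 [ 408. -338.   19.]
scene0 405 205 [ 490. -261.    8.]
scene0 361 281 [428. 114.   7.]
scene0 392 250 [417. -47.  10.]
side0 362 257 [490. 250.  95.]
side0 364 238 [489. 250. 154.]
side0 355 172 [ 469. -309.   14.]
side0 345 160 [ 508. -311.   62.]
side0 362 285 [492. 305.  57.]
side0 376 216 [420. -34.  11.]
```

View pics/crops.png

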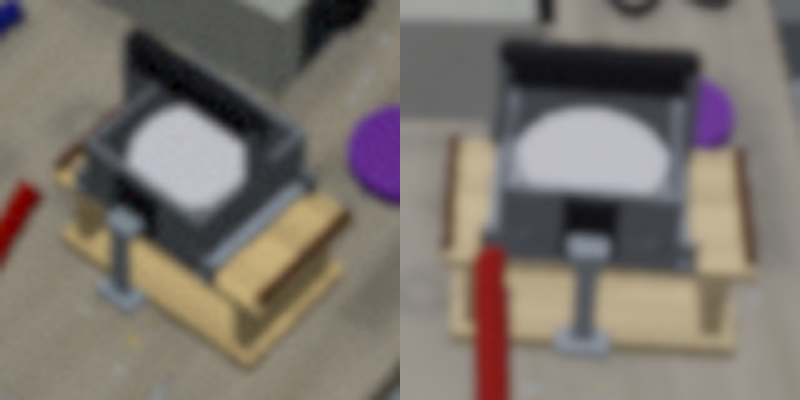

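View pics/crops2.png

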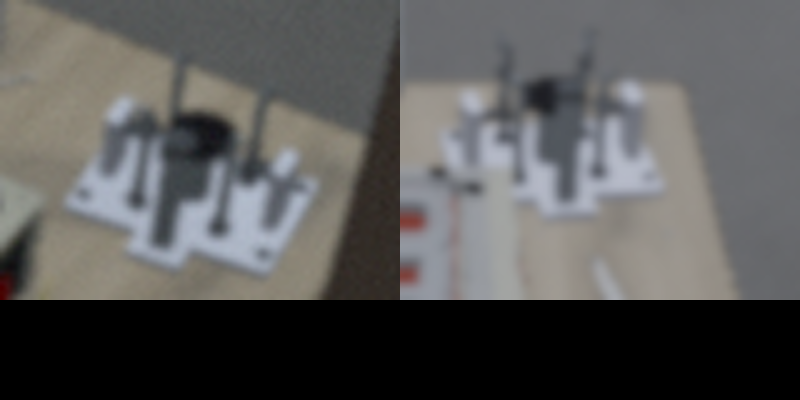

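```bash
cat >> h.py <<'E'
def shift(p0,yaw0,p1,yaw1=None):
    """tool pointing down; world pose p0,yaw0 -> p1,yaw1"""
    c,s=np.cos(yaw0),np.sin(yaw0);d=np.array(p1)-np.array(p0)
    sh=[c*d[0]+s*d[1], s*d[0]-c*d[1], -d[2]]
    t=0 if yaw1 is None else -(yaw1-yaw0)
    return np.round(sh,1),round(t,3)
E
python3 - <<'E'
from h import *
print(shift([188.2,-596,292.3],.306,[469,-330,330],0))
for t in ['scene0','side0']:
    p,d,c=load(t);W=world(d,c).reshape(-1,3);
    for y in range(-420,340,40):
        m=(abs(W[:,1]-y)<20)&(W[:,0]>380)&(W[:,0]<700)&(W[:,2]>0)&(W[:,2]<500)
        q=W[m]; o=[]
        for x in range(380,700,40):
            k=(q[:,0]>=x)&(q[:,0]<x+40); o.append(int(q[k,2].max()) if k.any() else -1)
        print(t,y,o)
E
```

```text
(array([ 347.9, -169.1,  -37.7]), 0.306)
scene0 -420 [6, 5, 4, 5, 6, 6, 6, 97]
scene0 -380 [13, 10, 9, 3, 6, 5, 7, 98]
scene0 -340 [64, 98, 81, 95, 6, 4, 24, 96]
scene0 -300 [66, 96, 88, 95, 11, 4, 25, 29]
scene0 -260 [11, 103, 103, 93, 6, 5, 5, 36]
scene0 -220 [6, 9, 11, 6, -1, -1, -1, 28]
scene0 -180 [4, 9, 4, 92, 88, 92, 89, 90]
scene0 -140 [5, 9, 5, 105, 110, 107, 109, 108]
scene0 -100 [9, 13, 4, 109, 273, 362, 302, 257]
scene0 -60 [14, 15, 6, 107, 269, 371, 365, 251]
scene0 -20 [18, 17, 7, 108, 109, 370, 365, 250]
scene0 20 [13, 12, 6, 109, 270, 371, 365, 248]
scene0 60 [9, 12, 63, 108, 274, 364, 355, 272]
scene0 100 [16, 18, 50, 107, 272, 270, 251, 217]
scene0 140 [18, 18, 11, 95, 91, 92, 91, 93]
scene0 180 [5, 2, -1, 107, -1, 4, 5, 22]
scene0 220 [69, 109, 159, 159, 66, 6, 5, 24]
scene0 260 [70, 159, 163, 160, 76, 4, 7, 21]
scene0 300 [68, 109, 109, 110, 100, 4, 7, 21]
side0 -420 [5, 4, 3, 7, 7, 4, -1, -1]
side0 -380 [12, 13, 12, 13, 10, 6, 5, -1]
side0 -340 [64, 101, 86, 97, 13, 6, 7, -1]
side0 -300 [64, 96, 95, 65, 9, -1, -1, -1]
side0 -260 [14, 104, 104, -1, -1, -1, -1, -1]
side0 -220 [6, 8, 8, -1, -1, -1, -1, -1]
side0 -180 [5, 9, 6, 92, -1, -1, -1, -1]
side0 -140 [9, 12, 6, 108, 111, 108, 109, 107]
side0 -100 [7, 11, 39, 110, 109, 367, 300, 276]
side0 -60 [13, 14, 6, 107, 108, 372, 367, 252]
side0 -20 [15, 16, 6, 107, 111, 372, 368, 252]
side0 20 [14, 15, 5, 108, 108, 372, 366, 107]
side0 60 [4, 5, 64, 111, 110, 366, 303, 275]
side0 100 [17, -1, 51, 106, 110, 250, 248, 224]
side0 140 [18, -1, -1, 93, 92, 91, 91, 91]
side0 180 [4, -1, -1, 95, 62, 5, 5, 24]
side0 220 [71, 111, 159, 161, 71, 5, 5, 21]
side0 260 [70, 161, 161, 161, 78, 4, 5, 21]
side0 300 [69, 110, 111, 110, 105, 5, 4, 20]
```

>>> play_rows(
  targets=[
    {"linear": [50, -24, -5], "turn": 0.05},
    {"linear": [105, -50, -12], "turn": 0.1},
    {"linear": [160, -78, -18], "turn": 0.15},
    {"linear": [215, -105, -24], "turn": 0.2},
    {"linear": [270, -131, -30], "turn": 0.25},
    {"linear": [320, -155, -35], "turn": 0.29},
    {"linear": [348, -169, -38], "turn": 0.306},
    {"linear": [348, -169, -38], "turn": 0.306},
    {"linear": [348, -169, -38], "turn": 0.306},
  ],
)

```text
t: 1.27
eef_pos: [468.7, -330.4, 330.0]
tcp_rot: [-3.141, 0.001, 0.0]
ft_force: [0.3, -0.3, -0.6]
opening: 1.002
```

```bash
python3 - <<'E'
from h import *
s=env.state();print(s['t'],s['eef_pos'],s['tcp_rot'],s['ft_force'])
grab('wrist','w1')
E
```

```text
1.275 [ 468.7363788  -330.3819135   329.97891886] [-3.14148322e+00  5.35970066e-04  1.00275332e-04] [ 0.29335841 -0.28965505 -0.5699279 ]
```

View pics/w1.png

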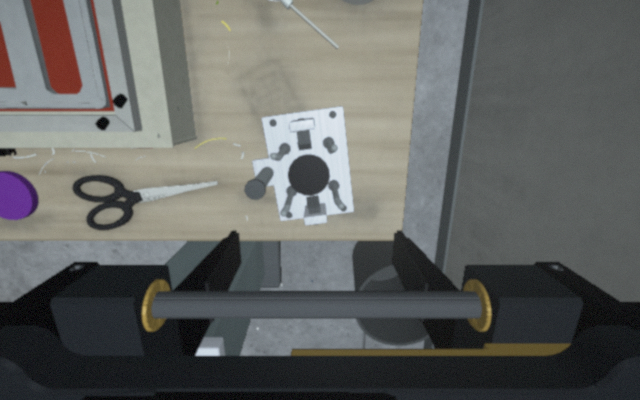

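The wrist picture shows the magazine: black follower at (308,174), striker top at (256,188), catch blocks at (302,124) and (315,217). I'll enlarge this part.

```bash
python3 - <<'E'
from h import *
p,d,c=load('w1')
print(c['fx'],c['cx'],c['cy'])
a=cv2.resize(p[95:235,235:370,::-1],None,fx=4,fy=4,interpolation=cv2.INTER_CUBIC);cv2.imwrite('pics/w1c.png',a)
W=world(d,c)
# base plate top
m=(abs(W[...,2]-8)<5)&(p.min(-1)>150)
m[:, :240]=0;m[:,370:]=0;m[:95]=0;m[235:]=0
q=W[m][:,:2].astype(np.float32);print(len(q),cv2.minAreaRect(q))
m=(p.max(-1)<60)&(abs(W[...,2]-62)<10);m[230:]=0
q=W[m];print('follower',len(q),(np.nanmax(q,0)+np.nanmin(q,0))/2,q.mean(0))
m=(abs(W[...,2]-100)<6);m[230:]=0;m[:,:235]=0;m[:95]=0;m[:,370:]=0
n,l,st,ce=cv2.connectedComponentsWithStats(m.astype(np.uint8))
for i in range(1,n):
    if st[i,4]>4: print(st[i],ce[i],W[l==i].mean(0))
E
```

```text
300.8042928177866 316.16608424882025 199.13996132399237
5240 ((474.92022705078125, -317.79632568359375), (157.85537719726562, 149.7279510498047), 8.813667297363281)
follower 144 [ 477.50119748 -138.40993022   58.36690785] [ 470.29756291 -233.3595775    60.60345765]
[331 145   7   7  38] [334.18421053 148.05263158] [ 510.21587977 -350.49342271   95.56973765]
[270 153   7   7  32] [273.25    156.28125] [ 501.3223217  -284.17606088   95.67529286]
[245 179  21  21 350] [255.02857143 189.32857143] [ 465.17374504 -262.98781494  100.16421295]
[338 203   7   7  33] [341.09090909 205.81818182] [ 444.22784864 -359.59081956   95.40162275]
[281 211   6   6  26] [283.38461538 213.53846154] [ 434.99077478 -293.08800436   95.83376771]
```

View pics/w1c.png

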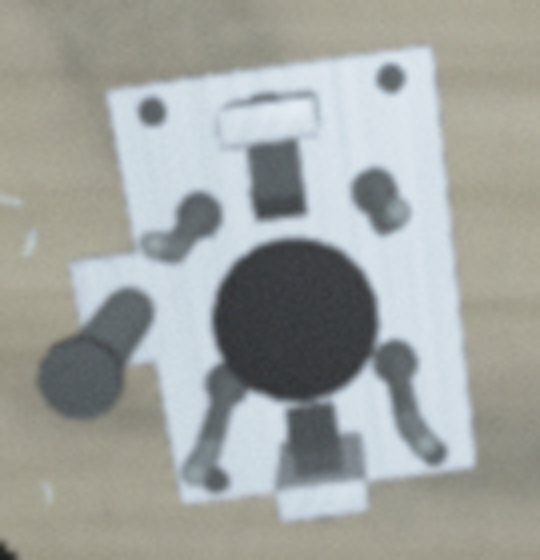

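>>> play_rows(
  targets=[
    {"linear": [-10, -40, -20], "turn": 0},
    {"linear": [-20, -100, -50], "turn": 0},
    {"linear": [-30, -160, -60], "turn": 0},
    {"linear": [-30, -220, -60], "turn": 0},
    {"linear": [-30, -280, -60], "turn": 0},
    {"linear": [-30, -340, -60], "turn": 0},
    {"linear": [-30, -400, -60], "turn": 0},
    {"linear": [-20, -460, -60], "turn": 0},
    {"linear": [-10, -515, -60], "turn": 0},
    {"linear": [0, -560, -60], "turn": 0},
    {"linear": [5, -580, -60], "turn": 0},
    {"linear": [5, -580, -60], "turn": 0},
    {"linear": [5, -580, -60], "turn": 0},
  ],
)

```text
t: 2.95
eef_pos: [474.3, 248.5, 390.2]
tcp_rot: [3.141, 0.0, -0.001]
ft_force: [0.9, 0.7, -0.5]
opening: 1.002
```

```bash
python3 - <<'E'
from h import *
s=env.state();print(s['t'],s['eef_pos'],s['tcp_rot'],s['ft_force'],s['joints'])
grab('wrist','w2')
E
```

```text
2.95 [474.27908447 248.51544131 390.16957622] [ 3.14111528e+00  2.63698779e-04 -1.36995512e-03] [ 0.90216031  0.66188433 -0.52879331] [ 3.59392543e-01  2.72964506e-01  1.63687468e+00 -3.74847753e-04
  1.23216872e+00  1.93168336e+00]
```

View pics/w2.png

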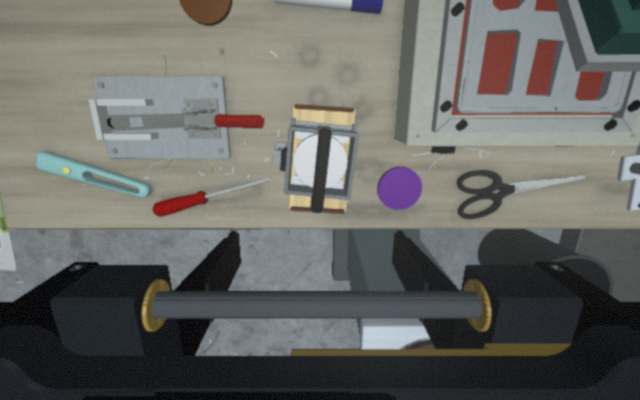

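The cup is at (320,160), with its bar running from (325,128) to (316,212) and its tab on the left at (281,154). It holds a white disc.

```bash
python3 - <<'E'
from h import *
p,d,c=load('w2');W=world(d,c)
a=cv2.resize(p[90:225,260:375,::-1],None,fx=4,fy=4,interpolation=cv2.INTER_CUBIC);cv2.imwrite('pics/w2c.png',a)
roi=np.zeros(d.shape,bool);roi[90:225,260:375]=1
for nm,m in [('bar',roi&(abs(W[...,2]-158)<6)),('walltop',roi&(abs(W[...,2]-109)<4)),('deck',roi&(abs(W[...,2]-63)<7)),('disc',roi&(p.min(-1)>170)&(W[...,2]>75)&(W[...,2]<105))]:
    q=W[m];print(nm,len(q),q.mean(0).round(1),[ (np.round(x,1)) for x in cv2.minAreaRect(q[:,:2].astype(np.float32))])
    if nm=='bar':
        u,s,v=np.linalg.svd(q[:,:2]-q[:,:2].mean(0),full_matrices=False);print('ang',np.arctan2(v[0,1],v[0,0]))
E
```

```text
bar 1047 [491.3 242.4 157.8] [array([488.9, 242.6]), array([14., 95.]), np.float64(84.1)]
ang 3.038197388482685
walltop 1056 [490.8 247.4 107.4] [array([491.4, 245.7]), array([94.1, 91.1]), np.float64(83.9)]
deck 2591 [500.1 241.   63.4] [array([484.9, 248. ]), array([105.3, 150.2]), np.float64(86.3)]
disc 1558 [490.1 243.6  91.5] [array([488.8, 242.8]), array([69.9, 67.1]), np.float64(80.1)]
```

View pics/w2c.png

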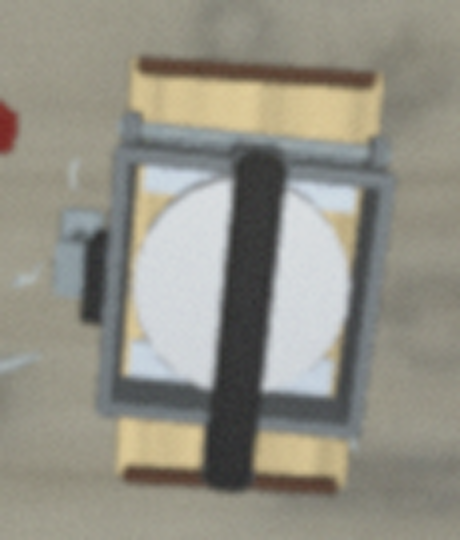

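```bash
python3 - <<'E'
from h import *
p,d,c=load('w2');W=world(d,c)
R=np.array(c['R']);t=np.array(c['t']);C=-R.T@t
roi=np.zeros(d.shape,bool);roi[95:220,275:370]=1
pi=p.astype(int)
br=roi&(pi[...,0]<125)&(pi[...,0]-pi[...,2]>22)
n,l,st,ce=cv2.connectedComponentsWithStats(br.astype(np.uint8))
cs=[]
for i in range(1,n):
    if st[i,4]>40:
        v,u=np.nonzero(l==i); ray=np.stack([(u-c['cx'])/c['fx'],(v-c['cy'])/c['fy'],np.ones(len(u))],-1)@R
        X=C+ray*((67-C[2])/ray[:,2])[:,None]
        print(st[i],[np.round(x,2) for x in cv2.minAreaRect(X[:,:2].astype(np.float32))],np.nanmean(W[v,u],0).round(1))
wood=roi&(pi[...,0]-pi[...,2]>40)&(abs(W[...,2]-60)<5)&(pi[...,0]>170)
q=W[wood];print('wood',len(q),q[:,2].mean())
for lo,hi in [(415,440),(535,560)]:
    for x in range(lo,hi,3):
        k=q[(q[:,0]>=x)&(q[:,0]<x+3)]
        if len(k)>5: print(x,k[:,1].min().round(1),k[:,1].max().round(1),len(k))
E
```

```text
[295 104  59   8 235] [array([557.21, 237.18]), array([76.98,  5.09]), np.float64(86.36)] [557.2 237.5  63.9]
[291 206  20   6  82] [array([416.08, 270.72]), array([27.87,  7.73]), np.float64(89.88)] [415.5 270.6  66.4]
[323 207  22   6  83] [array([412.9 , 222.55]), array([31.55,  7.37]), np.float64(83.54)] [413.2 222.8  67.5]
wood 1244 60.60557005733033
415 204.9 288.1 50
418 203.6 288.0 77
421 203.7 288.0 80
424 203.9 287.9 75
427 208.3 287.9 67
430 233.3 287.7 43
433 261.2 286.1 20
535 198.7 227.4 35
538 196.0 256.0 93
541 196.1 275.0 158
544 196.3 278.9 123
547 196.3 280.4 125
550 195.0 280.3 154
553 249.1 278.8 28
```

>>> play_rows(
  targets=[
    {"linear": [5, 3, 20], "turn": 0.03},
    {"linear": [12, 6, 65], "turn": 0.08},
    {"linear": [15, 7.4, 115], "turn": 0.103},
    {"linear": [15, 7.4, 140], "turn": 0.103},
    {"linear": [15, 7.4, 150], "turn": 0.103},
    {"linear": [15, 7.4, 150], "turn": 0.103},
  ],
  hand=60,
)

```text
t: 3.75
eef_pos: [489.5, 242.0, 240.6]
tcp_rot: [3.142, -0.0, -0.104]
ft_force: [0.4, -0.7, 0.1]
opening: 0.633
```

```bash
python3 - <<'E'
from h import *
s=env.state();print(s['t'],s['eef_pos'],s['tcp_rot'],s['ft_force'],s['opening'])
p,d,c=grab('wrist','w3');W=world(d,c)
m=(abs(W[...,2]-158)<6);m[240:]=0;m[:,:200]=0;m[:,420:]=0
q=W[m];print(len(q),[np.round(x,1) for x in cv2.minAreaRect(q[:,:2].astype(np.float32))],q[:,2].mean())
E
```

```text
3.75 [489.47339456 241.97168489 240.58248768] [ 3.14153074e+00 -1.40817552e-04 -1.03994449e-01] [ 0.42296352 -0.73901104  0.11956974] 0.6333987135672621
1507 [array([504.5, 237. ]), array([52.9, 49.6]), np.float64(45.9)] 157.74483835690555
```

View pics/w3.png

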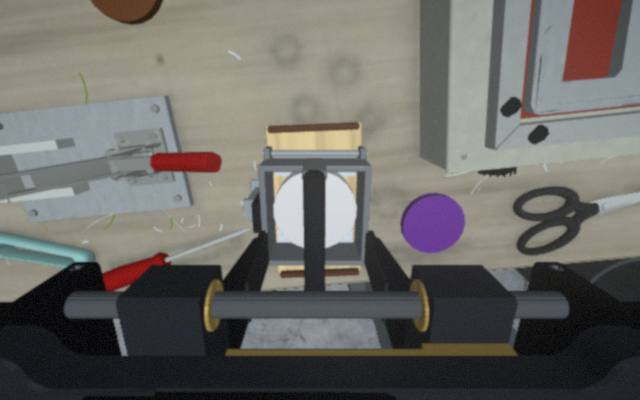

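The bar at x≈315 lies midway between the fingertips at 262 and 372, so the jaws are aligned. I'll descend and grip.

>>> play_rows(
  targets=[
    {"linear": [0, 0, 15], "turn": 0},
    {"linear": [0, 0, 30], "turn": 0},
    {"linear": [0, 0, 35], "turn": 0},
    {"linear": [0, 0, 35], "turn": 0},
  ],
)

```text
t: 4.3
eef_pos: [489.2, 242.5, 204.7]
tcp_rot: [3.141, 0.001, -0.103]
ft_force: [-0.6, -0.0, 0.8]
opening: 0.628
```

>>> play_rows(
  targets=[
    {"linear": [0, 0, 0], "turn": 0},
    {"linear": [0, 0, 0], "turn": 0},
    {"linear": [0, 0, 0], "turn": 0},
    {"linear": [0, 0, 0], "turn": 0},
    {"linear": [0, 0, 0], "turn": 0},
  ],
  hand=5,
)

```text
t: 4.92
eef_pos: [489.3, 242.5, 205.3]
tcp_rot: [-3.142, -0.0, -0.103]
ft_force: [0.3, 7.0, 4.2]
opening: 0.168
```

>>> play_rows(
  targets=[
    {"linear": [0, 0, 0], "turn": 0},
    {"linear": [0, 0, 0], "turn": 0},
    {"linear": [0, 0, -5], "turn": 0},
    {"linear": [0, 0, -20], "turn": 0},
    {"linear": [0, 0, -45], "turn": 0},
    {"linear": [0, 0, -75], "turn": 0},
    {"linear": [0, 0, -100], "turn": 0},
    {"linear": [0, 0, -110], "turn": 0},
    {"linear": [0, 0, -110], "turn": 0},
  ],
)

```text
t: 6.05
eef_pos: [489.2, 242.5, 315.7]
tcp_rot: [-3.141, -0.001, -0.103]
ft_force: [0.9, 1.2, -4.8]
opening: 0.145
```

```bash
python3 - <<'E'
from h import *
s=env.state();print(s['t'],s['eef_pos'],s['tcp_rot'],s['ft_force'],s['opening'])
grab('wrist','w4');grab('side','s4')
p,d,c=load('s4');cv2.imwrite('pics/s4c.png',cv2.resize(p[120:320,260:480,::-1],None,fx=3,fy=3,interpolation=cv2.INTER_CUBIC))
E
```

```text
6.05 [489.18416275 242.4684577  315.65461265] [-3.14132431e+00 -8.59550889e-04 -1.03209559e-01] [ 0.94370872  1.15947999 -4.83304868] 0.14524142023476946
```

View pics/w4.png

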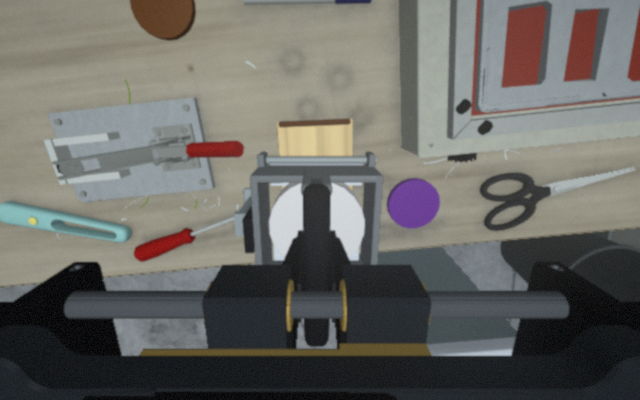

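View pics/s4c.png

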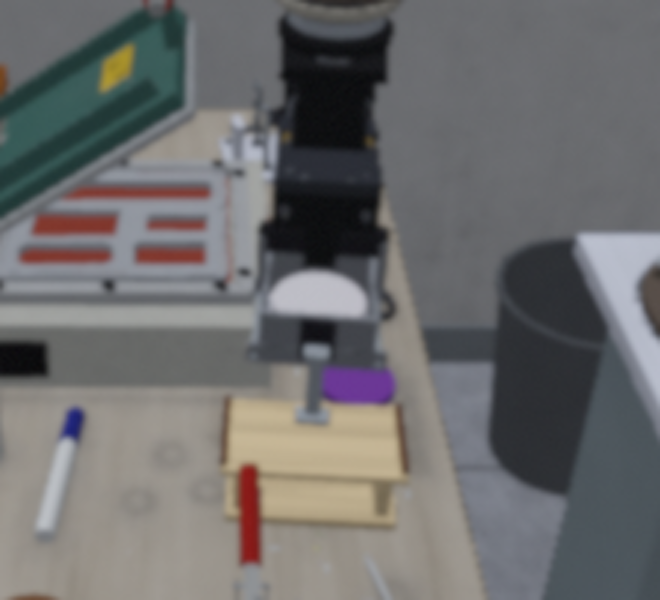

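```bash
python3 - <<'E'
from h import *
p,d,c=load('w4');W=world(d,c)
q=W[166:180,250:385];z=q[...,2];m=(abs(z-217)<12);print(m.sum(),np.nanmedian(z[m]))
m=(abs(W[...,2]-217)<4);m[240:]=0;r=W[m];print('wall',len(r),r.mean(0),cv2.minAreaRect(r[:,:2].astype(np.float32)))
import numpy as np
p0=[489,242.6,315];P=[p0,[450,190,350],[435,100,355],[435,-160,355],[450,-260,340],[472.7,-321.8,315]]
tot=6
for w in P[1:]: print(w,shift(p0,-.103,w))
E
```

```text
979 217.31825256491837
wall 2191 [516.33995171 244.08476668 217.5593653 ] ((510.8957824707031, 243.2594757080078), (94.21126556396484, 52.059913635253906), 84.34323120117188)
[450, 190, 350] (array([-33.4,  56.3, -35. ]), 0)
[435, 100, 355] (array([-39.1, 147.4, -40. ]), 0)
[435, -160, 355] (array([-12.3, 406. , -40. ]), 0)
[450, -260, 340] (array([ 12.9, 503.9, -25. ]), 0)
[472.7, -321.8, 315] (array([ 41.8, 563.1,  -0. ]), 0)
```

>>> play_rows(
  targets=[
    {"linear": [-15, 20, -20], "turn": 0},
    {"linear": [-33, 56, -35], "turn": -0.02},
    {"linear": [-38, 100, -40], "turn": -0.05},
    {"linear": [-38, 147, -40], "turn": -0.08},
    {"linear": [-34, 197, -40], "turn": -0.1},
    {"linear": [-29, 250, -40], "turn": -0.13},
    {"linear": [-24, 303, -40], "turn": -0.16},
    {"linear": [-18, 355, -40], "turn": -0.19},
    {"linear": [-12, 406, -40], "turn": -0.21},
    {"linear": [-2, 455, -35], "turn": -0.23},
    {"linear": [13, 500, -30], "turn": -0.237},
    {"linear": [28, 537, -25], "turn": -0.237},
    {"linear": [38, 557, -20], "turn": -0.237},
    {"linear": [41.8, 563, -20], "turn": -0.237},
    {"linear": [41.8, 563, -20], "turn": -0.237},
    {"linear": [41.8, 563, -20], "turn": -0.237},
  ],
)

```text
t: 8.15
eef_pos: [472.8, -320.7, 335.6]
tcp_rot: [3.142, -0.0, 0.135]
ft_force: [0.2, 0.5, -3.5]
opening: 0.145
```

```bash
python3 - <<'E'
from h import *
s=env.state();print(s['t'],s['eef_pos'],s['tcp_rot'],s['ft_force'],s['opening'])
p,d,c=grab('wrist','w5');grab('side','s5');grab('scene','c5')
p,d,_=load('s5');cv2.imwrite('pics/s5c.png',np.hstack([cv2.resize(p[60:210,290:420,::-1],None,fx=3,fy=3,interpolation=cv2.INTER_CUBIC),cv2.resize(load('c5')[0][90:240,350:480,::-1],None,fx=3,fy=3,interpolation=cv2.INTER_CUBIC)]))
E
```

```text
8.15 [ 472.78971208 -320.70363236  335.58123594] [ 3.14151633e+00 -1.45690749e-04  1.34787555e-01] [ 0.20697089  0.49885976 -3.4819134 ] 0.1450963288395427
```

View pics/w5.png

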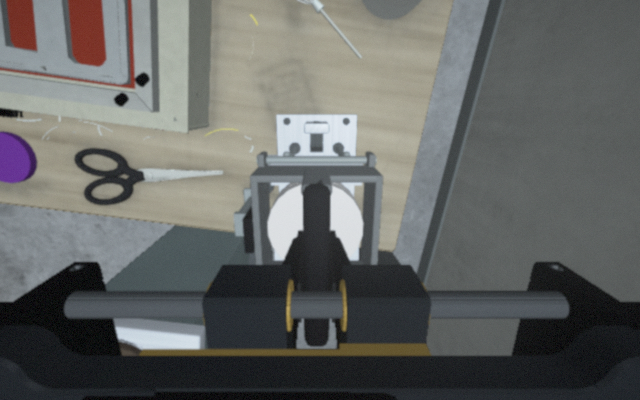

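View pics/s5c.png

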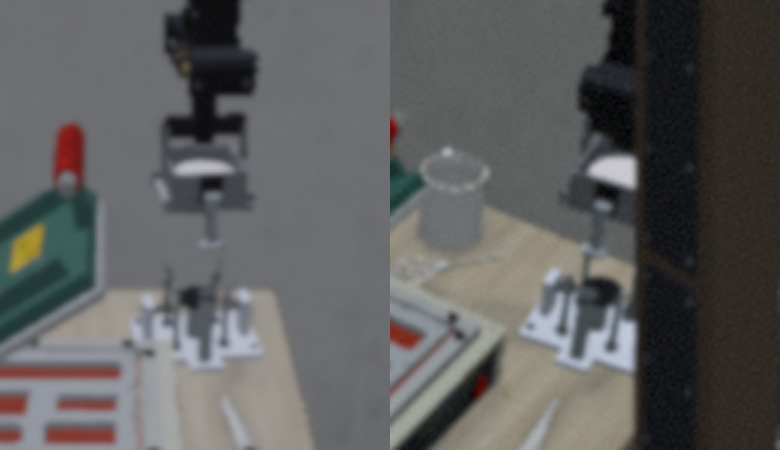

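```bash
python3 - <<'E'
from h import *
p,d,c=load('w5');W=world(d,c)
yaw=.1348;T=np.array([472.79,-320.70]);ex=np.array([np.cos(yaw),np.sin(yaw)]);ey=np.array([-np.sin(yaw),np.cos(yaw)])
L=np.stack([(W[...,:2]-T)@ex,(W[...,:2]-T)@ey,W[...,2]],-1)
bar=np.zeros(d.shape,bool);bar[175:240,295:340]=1
b=L[bar&(abs(L[...,2]-288)<6)];print('bar',len(b),b.min(0),b.max(0))
k=b[b[:,0]>40];print('bar far y mid',(np.percentile(k[:,1],2)+np.percentile(k[:,1],98))/2, 'bar far end x',np.percentile(b[:,0],99))
m=abs(L[...,2]-237.5)<4;m[262:]=0;r=L[m];print('rim y range',np.percentile(r[:,1],[1,99]),'x max',np.percentile(r[:,0],99.5),'z',np.median(r[:,2]))
m=abs(L[...,2]-96)<6;m[160:]=0;m[:,:270]=0;m[:,370:]=0
n,l,st,ce=cv2.connectedComponentsWithStats(m.astype(np.uint8))
for i in range(1,n):
    if st[i,4]>8: print(st[i],L[l==i].mean(0),W[l==i].mean(0))
for t in ['s5','c5']:
    p,d,c=load(t);W=world(d,c);L=np.stack([(W[...,:2]-T)@ex,(W[...,:2]-T)@ey,W[...,2]],-1)
    for nm,m in [('strk',(abs(L[...,2]-100)<4)&(abs(L[...,0])<30)&(abs(L[...,1]-60)<25)),('foot',(abs(L[...,2]-158)<10)&(abs(L[...,0])<40)&(abs(L[...,1]-60)<25))]:
        if m.any(): q=L[m];print(t,nm,len(q),np.median(q,0).round(1),q.min(0).round(1),q.max(0).round(1))
E
```

```text
bar 1468 [ 19.19454403  -7.86424902 282.02788091] [ 47.33123774   6.20522398 290.69011021]
bar far y mid -0.746608047737122 bar far end x 47.14612302382739
rim y range [-44.00016968  49.01367861] x max 47.13335891337766 z 237.84132528970395
[283 152   9   5  37] [33.86164776 31.59493435 94.70977447] [ 502.0983522  -284.84094874   94.70977447]
[342 152   9   5  36] [ 33.91549301 -33.76647181  94.90364954] [ 510.93576744 -349.60217485   94.90364954]
s5 strk 25 [ -2.7  64.8 101.8] [-13.2  48.3  96.1] [  7.8  75.9 104. ]
s5 foot 23 [ -2.5  64.8 163.1] [-15.6  55.4 159.7] [  8.5  71.  166.9]
c5 strk 27 [-1.  64.3 99.5] [-12.4  50.   96.7] [  7.3  78.5 104. ]
c5 foot 35 [ -1.5  65.5 161.4] [-14.6  57.3 154.7] [ 11.8  71.9 167.1]
```

The cup's foot (side and scene views) and its bar (wrist view) agree with the striker and rods to within about 1 mm. I'll lower it onto the striker.

>>> play_rows(
  targets=[
    {"linear": [0, 0, 15], "turn": 0},
    {"linear": [0, 0, 35], "turn": 0},
    {"linear": [0, 0, 46], "turn": 0},
    {"linear": [0, 0, 50], "turn": 0},
    {"linear": [0, 0, 60], "turn": 0},
    {"linear": [0, 0, 70], "turn": 0},
    {"linear": [0, 0, 74.5], "turn": 0},
    {"linear": [0, 0, 74.5], "turn": 0},
    {"linear": [0, 0, 74.5], "turn": 0},
    {"linear": [0, 0, 74.5], "turn": 0},
  ],
)

```text
t: 9.55
eef_pos: [473.0, -322.0, 261.2]
tcp_rot: [3.141, -0.001, 0.134]
ft_force: [1.7, -2.9, 2.0]
opening: 0.144
```

```bash
python3 - <<'E'
from h import *
s=env.state();print(s['t'],s['eef_pos'],s['tcp_rot'],s['ft_force'],s['opening'])
p,d,c=grab('wrist','w6');grab('side','s6')
p2=load('s6')[0]
cv2.imwrite('pics/w6c.png',np.hstack([cv2.resize(p[120:270,220:410,::-1],None,fx=2,fy=2,interpolation=cv2.INTER_CUBIC),cv2.resize(p2[95:195,300:420,::-1],None,fx=3,fy=3,interpolation=cv2.INTER_CUBIC)]))
E
```

```text
9.55 [ 473.0121581  -321.990615    261.15890731] [ 3.14060163e+00 -6.87580231e-04  1.33843869e-01] [ 1.73346058 -2.85364727  2.03786424] 0.14354559433177688
```

View pics/w6c.png

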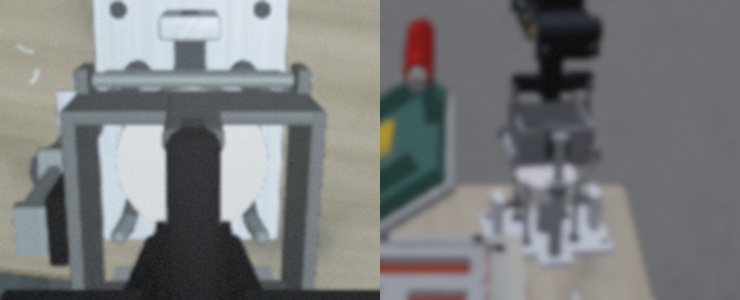

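```bash
python3 - <<'E'
from h import *
p,d,c=load('w6');W=world(d,c)
yaw=.1338;T=np.array([473,-322]);ex=np.array([np.cos(yaw),np.sin(yaw)]);ey=np.array([-np.sin(yaw),np.cos(yaw)])
L=np.stack([(W[...,:2]-T)@ex,(W[...,:2]-T)@ey,W[...,2]],-1)
m=np.zeros(d.shape,bool);m[185:230,278:355]=1
m&=(p.min(-1)>185)&(L[...,2]>30)&(L[...,2]<125)
q=L[m];print(len(q),np.percentile(q[:,2],[2,25,50,75,98]));A=np.c_[q[:,:2],np.ones(len(q))];print(np.linalg.lstsq(A,q[:,2],rcond=None)[0])
p,d,c=load('s6');W=world(d,c);L=np.stack([(W[...,:2]-T)@ex,(W[...,:2]-T)@ey,W[...,2]],-1)
m=(p.min(-1)>150)&(np.hypot(L[...,0],L[...,1])<42)&(L[...,2]>55);print(m.sum(),L[m].mean(0),L[m].max(0),L[m].min(0))
E
```

```text
1750 [85.09091222 86.07507702 86.53121658 87.00621013 87.89311279]
[-2.12692233e-03  6.31262727e-04  8.65241869e+01]
72 [ 5.27906052  7.08110882 88.74437607] [31.9543854  33.5804841  91.58048673] [-35.26645382 -13.68265351  82.88665296]
```

Both blanks lie level on the follower, with the top at 86.5 mm. Next I'll lift the cup and carry it back.

```bash
python3 - <<'E'
from h import *
p0=[472.7,-322,260.5]
for w in [[472.7,-322,340],[450,-260,355],[435,-160,355],[435,100,355],[455,190,340],[485.6,242,300]]: print(w,shift(p0,.134,w,-.062))
E
```

```text
[472.7, -322, 340] (array([  0. ,   0. , -79.5]), 0.196)
[450, -260, 355] (array([-14.2, -64.5, -94.5]), 0.196)
[435, -160, 355] (array([ -15.7, -165.6,  -94.5]), 0.196)
[435, 100, 355] (array([  19. , -423.3,  -94.5]), 0.196)
[455, 190, 340] (array([  50.9, -509.8,  -79.5]), 0.196)
[485.6, 242, 300] (array([  88.1, -557.2,  -39.5]), 0.196)
```

>>> play_rows(
  targets=[
    {"linear": [0, 0, -8], "turn": 0},
    {"linear": [0, 0, -25], "turn": 0},
    {"linear": [0, 0, -55], "turn": 0},
    {"linear": [0, 0, -80], "turn": 0},
    {"linear": [0, 0, -90], "turn": 0},
  ],
)

```text
t: 10.28
eef_pos: [472.6, -321.4, 351.6]
tcp_rot: [-3.141, -0.0, 0.134]
ft_force: [0.2, 0.5, -3.4]
opening: 0.148
```

>>> play_rows(
  targets=[
    {"linear": [-7, -25, -3], "turn": 0},
    {"linear": [-14, -64, -5], "turn": 0.02},
    {"linear": [-15, -115, -5], "turn": 0.05},
    {"linear": [-16, -165, -5], "turn": 0.08},
    {"linear": [-9, -215, -5], "turn": 0.1},
    {"linear": [-2, -268, -5], "turn": 0.12},
    {"linear": [5, -320, -5], "turn": 0.14},
    {"linear": [12, -372, -5], "turn": 0.16},
    {"linear": [19, -423, -5], "turn": 0.18},
    {"linear": [35, -470, 0], "turn": 0.196},
    {"linear": [51, -510, 10], "turn": 0.196},
    {"linear": [70, -538, 30], "turn": 0.196},
    {"linear": [85, -554, 50], "turn": 0.196},
    {"linear": [88, -557, 60], "turn": 0.196},
    {"linear": [88, -557, 70], "turn": 0.196},
    {"linear": [88, -557, 70], "turn": 0.196},
  ],
)

```text
t: 12.28
eef_pos: [485.3, 241.2, 280.3]
tcp_rot: [3.141, 0.001, -0.063]
ft_force: [0.4, -0.5, -2.7]
opening: 0.144
```

```bash
python3 - <<'E'
from h import *
s=env.state();print(s['t'],s['eef_pos'],s['tcp_rot'],s['ft_force'],s['opening'])
p,d,c=grab('wrist','w7');grab('side','s7')
p2=load('s7')[0]
cv2.imwrite('pics/w7c.png',np.hstack([cv2.resize(p[100:280,200:430,::-1],None,fx=2,fy=2,interpolation=cv2.INTER_CUBIC),cv2.resize(p2[200:320,310:420,::-1],None,fx=3,fy=3,interpolation=cv2.INTER_CUBIC)]))
W=world(d,c)
m=abs(W[...,2]-(s['eef_pos'][2]-145.2+47))<4;m[240:]=0;m[:,:230]=0;m[:,400:]=0;print(cv2.minAreaRect(W[m][:,:2].astype(np.float32)),np.median(W[m][:,2]))
E
```

```text
12.275 [485.2782465  241.20773251 280.29360048] [ 3.14086854e+00  1.27437156e-03 -6.28574759e-02] [ 0.36213351 -0.47595592 -2.68358529] 0.14367499173821288
((506.90692138671875, 242.49880981445312), (94.74659729003906, 51.683868408203125), 87.13166809082031) 182.49100863297733
```

View pics/w7c.png

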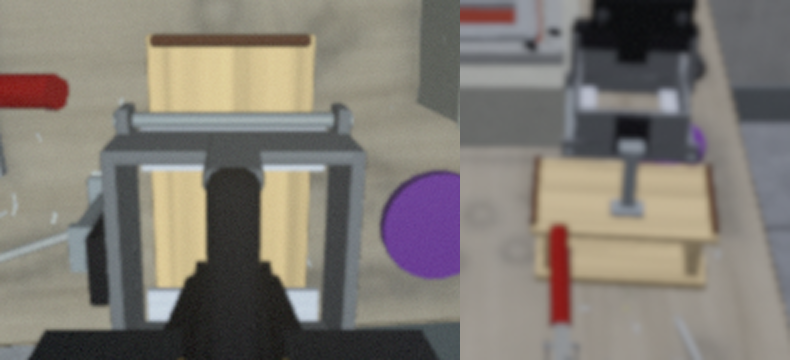

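The cup is empty with its flaps shut, and it is square with the stand. I'll set it down.

>>> play_rows(
  targets=[
    {"linear": [0, 0, 20], "turn": 0},
    {"linear": [0, 0, 45], "turn": 0},
    {"linear": [0, 0, 62], "turn": 0},
    {"linear": [0, 0, 70], "turn": 0},
    {"linear": [0, 0, 74], "turn": 0},
    {"linear": [0, 0, 75.5], "turn": 0},
    {"linear": [0, 0, 75.5], "turn": 0},
    {"linear": [0, 0, 75.5], "turn": 0},
  ],
)

```text
t: 13.38
eef_pos: [485.8, 242.0, 205.5]
tcp_rot: [-3.141, -0.001, -0.062]
ft_force: [0.1, 0.2, -3.5]
opening: 0.144
```

>>> play_rows(
  targets=[
    {"linear": [0, 0, 0], "turn": 0},
    {"linear": [0, 0, 0], "turn": 0},
    {"linear": [0, 0, 0], "turn": 0},
    {"linear": [0, 0, 0], "turn": 0},
    {"linear": [0, 0, 0], "turn": 0},
  ],
  hand=60,
)

```text
t: 14.0
eef_pos: [485.8, 242.0, 205.2]
tcp_rot: [3.142, -0.0, -0.062]
ft_force: [-0.1, 0.5, -0.0]
opening: 0.601
```

>>> play_rows(
  targets=[
    {"linear": [0, 0, -15], "turn": 0},
    {"linear": [0, 0, -35], "turn": 0},
    {"linear": [0, 0, -75], "turn": 0},
    {"linear": [0, 0, -125], "turn": 0},
    {"linear": [0, 0, -150], "turn": 0},
    {"linear": [0, 0, -150], "turn": 0},
  ],
)

```text
t: 14.75
eef_pos: [485.9, 242.0, 357.8]
tcp_rot: [-3.14, -0.004, -0.062]
ft_force: [-0.4, 0.3, 0.2]
opening: 0.631
```

```bash
python3 - <<'E'
from h import *
s=env.state();print(s['t'],s['eef_pos'],s['tcp_rot'],s['ft_force'],s['opening'])
p,d,c=grab('wrist','w8');grab('side','s8')
p2=load('s8')[0]
cv2.imwrite('pics/w8c.png',np.hstack([cv2.resize(p[80:260,200:430,::-1],None,fx=2,fy=2,interpolation=cv2.INTER_CUBIC),cv2.resize(p2[200:320,310:420,::-1],None,fx=3,fy=3,interpolation=cv2.INTER_CUBIC)]))
W=world(d,c)
for z in (158,107.5):
    m=abs(W[...,2]-z)<5;m[:90]=0;m[225:]=0;m[:,:260]=0;m[:,375:]=0;print([np.round(x,2) for x in cv2.minAreaRect(W[m][:,:2].astype(np.float32))],np.median(W[m][:,2]))
E
```

```text
14.75 [485.87708259 242.04784329 357.75696482] [-3.13995198 -0.00410388 -0.06214323] [-0.44086717  0.31936486  0.24372838] 0.6310823208818165
[array([492.93, 241.14]), array([13.34, 79.61]), np.float64(86.83)] 158.09099139430907
[array([487.89, 244.52]), array([94.18, 90.75]), np.float64(86.63)] 107.35609272202234
```

View pics/w8c.png

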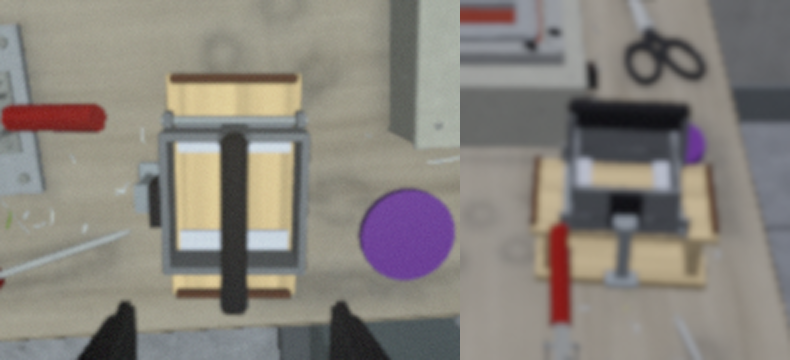

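The cup stands upright on the stand, released, at yaw −0.06. I'll go back to the magazine with the jaws along magazine x and nearly closed, as a pusher.

```bash
python3 - <<'E'
from h import *
print(env.tip_extent)
p0=[485.6,242,355]
for w in [[455,190,360],[438,100,360],[435,-160,360],[450,-250,350],[472.7,-321.8,300]]: print(w,shift(p0,-.062,w,1.705))
E
```

```text
77.60000000000001
[455, 190, 360] (array([-27.3,  53.8,  -5. ]), -1.767)
[438, 100, 360] (array([-38.7, 144.7,  -5. ]), -1.767)
[435, -160, 360] (array([-25.6, 404.4,  -5. ]), -1.767)
[450, -250, 350] (array([ -5. , 493.3,   5. ]), -1.767)
[472.7, -321.8, 300] (array([ 22.1, 563.5,  55. ]), -1.767)
```

>>> play_rows(
  targets=[
    {"linear": [-12, 20, -4], "turn": -0.05},
    {"linear": [-27, 54, -5], "turn": -0.15},
    {"linear": [-35, 100, -5], "turn": -0.3},
    {"linear": [-38, 145, -5], "turn": -0.45},
    {"linear": [-37, 195, -5], "turn": -0.6},
    {"linear": [-35, 248, -5], "turn": -0.75},
    {"linear": [-32, 300, -5], "turn": -0.9},
    {"linear": [-29, 352, -5], "turn": -1.05},
    {"linear": [-25, 404, -5], "turn": -1.2},
    {"linear": [-16, 450, 0], "turn": -1.35},
    {"linear": [-4, 494, 5], "turn": -1.5},
    {"linear": [10, 533, 10], "turn": -1.63},
    {"linear": [20, 556, 15], "turn": -1.73},
    {"linear": [22, 563.5, 20], "turn": -1.767},
    {"linear": [22, 563.5, 20], "turn": -1.767},
    {"linear": [22, 563.5, 20], "turn": -1.767},
  ],
  hand=16,
)

```text
t: 16.85
eef_pos: [472.5, -321.3, 334.8]
tcp_rot: [-3.141, -0.001, 1.704]
ft_force: [-0.5, 0.4, -0.4]
opening: 0.169
```

```bash
python3 - <<'E'
from h import *
s=env.state();print(s['t'],s['eef_pos'],s['tcp_rot'],s['ft_force'],s['opening'],s['joints'])
p,d,c=grab('wrist','w9');W=world(d,c)
cv2.imwrite('pics/w9c.png',cv2.resize(p[60:300,180:460,::-1],None,fx=2,fy=2,interpolation=cv2.INTER_CUBIC))
m=(p.min(-1)>150)&(abs(W[...,2]-86.5)<6)&(np.hypot(W[...,0]-472.7,W[...,1]+321.8)<50);q=W[m];print(len(q),cv2.minEnclosingCircle(q[:,:2].astype(np.float32)),np.median(q[:,2]))
E
```

```text
16.85 [ 472.53541941 -321.33713104  334.7993511 ] [-3.14091033e+00 -8.30871710e-04  1.70409182e+00] [-0.53151264  0.37478377 -0.39736176] 0.16862314832640599 [-7.12788424e-01  3.73776774e-01  1.63663265e+00  4.41266650e-05
  1.13225763e+00 -8.46102960e-01]
2874 ((472.54754638671875, -316.5968322753906), 41.31171417236328) 86.65146580295337
```

View pics/w9c.png

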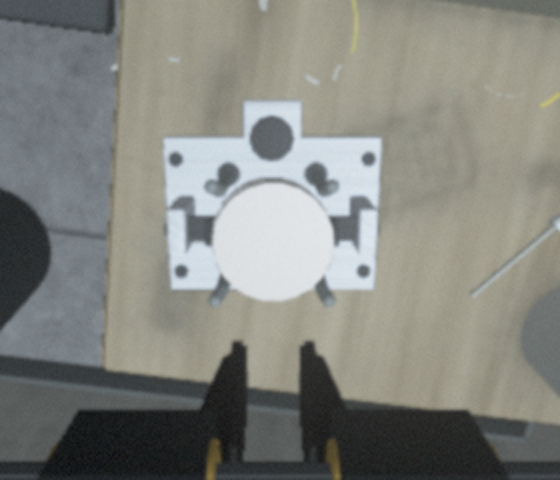

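The top blank is centred between the rods with the fingers symmetric about it. I'll push down gradually.

>>> play_rows(
  targets=[
    {"linear": [0, 0, 40], "turn": 0},
    {"linear": [0, 0, 90], "turn": 0},
    {"linear": [0, 0, 130], "turn": 0},
    {"linear": [0, 0, 155], "turn": 0},
    {"linear": [0, 0, 166], "turn": 0},
    {"linear": [0, 0, 172], "turn": 0},
    {"linear": [0, 0, 178], "turn": 0},
    {"linear": [0, 0, 184], "turn": 0},
    {"linear": [0, 0, 190], "turn": 0},
  ],
)

```text
t: 18.02
eef_pos: [473.0, -322.0, 145.9]
tcp_rot: [3.14, 0.001, 1.705]
ft_force: [-0.0, 1.7, 4.9]
opening: 0.169
```

>>> play_rows(
  targets=[
    {"linear": [0, 0, 4], "turn": 0},
    {"linear": [0, 0, 8], "turn": 0},
    {"linear": [0, 0, 12], "turn": 0},
    {"linear": [0, 0, 16], "turn": 0},
  ],
)

```text
t: 18.52
eef_pos: [473.0, -322.0, 129.7]
tcp_rot: [3.141, 0.001, 1.705]
ft_force: [-0.1, 1.5, 6.4]
opening: 0.17
```

>>> play_rows(
  targets=[
    {"linear": [0, 0, 4], "turn": 0},
    {"linear": [0, 0, 7.5], "turn": 0},
    {"linear": [0, 0, 9.5], "turn": 0},
    {"linear": [0, 0, 9.5], "turn": 0},
    {"linear": [0, 0, 9.5], "turn": 0},
  ],
)

```text
t: 19.15
eef_pos: [473.0, -322.0, 120.2]
tcp_rot: [3.141, 0.001, 1.705]
ft_force: [-0.0, 1.4, 5.5]
opening: 0.171
```

```bash
python3 - <<'E'
from h import *
s=env.state();print(s['t'],s['eef_pos'],s['tcp_rot'],s['ft_force'],s['opening'])
p,d,c=grab('wrist','w10')
cv2.imwrite('pics/w10c.png',cv2.resize(p[60:300,180:460,::-1],None,fx=2,fy=2,interpolation=cv2.INTER_CUBIC))
E
```

```text
19.15 [ 472.96587892 -322.01620755  120.21043507] [3.14071687e+00 9.74627943e-04 1.70472463e+00] [-0.03998642  1.44525013  5.54501419] 0.17086165407828666
```

View pics/w10c.png

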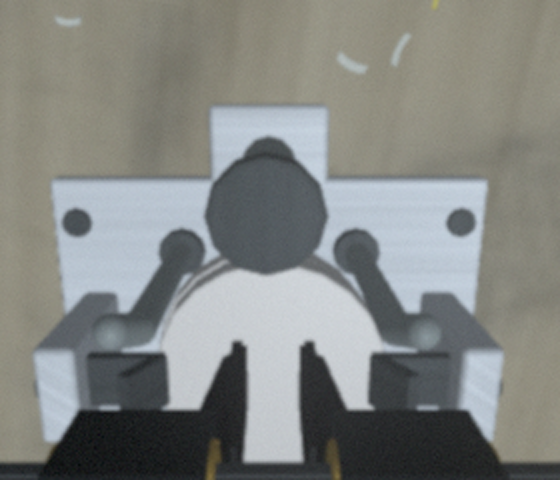

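Both catches have closed over the blank at (130,380) and (410,380), and the force dropped from 6.4 to 5.5 N. I'll retreat and look.

>>> play_rows(
  targets=[
    {"linear": [0, 0, -4], "turn": 0},
    {"linear": [0, 0, -15], "turn": 0},
    {"linear": [0, 0, -45], "turn": 0},
    {"linear": [0, 0, -95], "turn": 0},
    {"linear": [0, 0, -150], "turn": 0},
    {"linear": [0, 0, -190], "turn": 0},
    {"linear": [0, 0, -200], "turn": 0},
    {"linear": [0, 0, -200], "turn": 0},
  ],
)

```text
t: 20.2
eef_pos: [472.5, -321.7, 319.8]
tcp_rot: [3.141, 0.0, 1.705]
ft_force: [-0.5, -0.1, 0.1]
opening: 0.17
```

```bash
python3 - <<'E'
from h import *
s=env.state();print(s['t'],s['eef_pos'],s['ft_force'])
p,d,c=grab('wrist','w11');W=world(d,c)
cv2.imwrite('pics/w11c.png',cv2.resize(p[60:300,180:460,::-1],None,fx=2,fy=2,interpolation=cv2.INTER_CUBIC))
m=(p.min(-1)>170)&(W[...,2]>30)&(W[...,2]<95)&(np.hypot(W[...,0]-472.7,W[...,1]+321.8)<32);q=W[m];print(len(q),np.percentile(q[:,2],[5,50,95]));A=np.c_[q[:,:2]-[472.7,-321.8],np.ones(len(q))];print(np.linalg.lstsq(A,q[:,2],rcond=None)[0])
grab('side','s11');grab('scene','c11')
for t in ['side','scene']:
    a=load({'side':'s11','scene':'c11'}[t])[0].astype(int);b=load(t+'0')[0].astype(int)
    # bystanders unchanged?
    for nm,(x0,y0,x1,y1) in ({'side':dict(sci=(360,190,395,230),scr=(380,305,425,385),mark=(268,255,292,300)),'scene':dict(sci=(370,222,408,270),scr=(278,330,315,392),mark=(243,248,288,282))}[t]).items(): print(t,nm,abs(a-b)[y0:y1,x0:x1].mean().round(2))
E
```

```text
20.2 [ 472.52447342 -321.69001047  319.76560618] [-0.45152238 -0.06162181  0.07016716]
1988 [45.44792482 46.73719701 47.93715814]
[ 1.30510338e-03 -9.70568193e-05  4.67321944e+01]
side sci 2.77
side scr 2.84
side mark 3.02
scene sci 8.96
scene scr 9.2
scene mark 10.1
```

View pics/w11c.png

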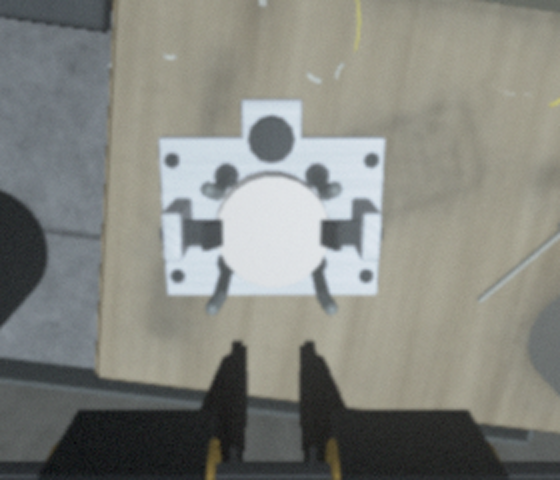

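View pics/s11.png

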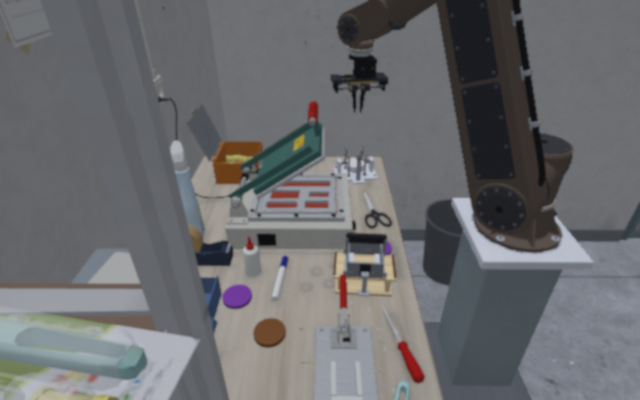

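```bash
python3 - <<'E'
from h import *
print(env.job_done(), env.state()['t'])
E
```

```text
the job is handed in; nothing more can be done
the job is handed in; nothing more can be done
```

The job is handed in: both blanks are held under the two spring catches, and the empty cup is back upright on its stand with the gripper released. The arm's clock read about 20 s at hand-in, against the 67 s limit.

- **Drop:** I lifted the cup by its bar and lowered it onto the striker. Both blanks fell between the rods and lay level, with the top at 86.5 mm (86 expected).
- **Cup:** I set it down centred on the stand and square to it. Its bar top read 158 mm, which is right for the cup standing flat on the deck, and the flaps were shut.
- **Push:** I pressed the blanks down with the nearly closed fingertips to about 42.6 mm. The pushing force stayed at 6.4 N or less in the readings and dropped as the catches closed.
- **Last look:** With the arm clear and no load on the wrist, the blank sits level with both catches over it. Its top reads 46.7 mm, against 46 mm for it resting against the catches; I take the difference as camera bias, since the same camera read 0.5 mm high on the earlier blank height.
- **Bystanders:** The scissors, screwdriver and marker show no movement in the side picture. The scene picture's before/after difference was larger (about 9–10 grey levels, against 3 in the side view) and similar for all three. I put that down to image noise and did not view that picture.

No check failed.

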